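Load the last slide case and lift the carrier level

ROBOT

A 6-joint arm with a two-finger parallel gripper is mounted at the origin on the work surface. World frame = base frame: x ahead of the robot, y to its left, z up, the work surface at z = 0. Lengths are in m, angles in degrees, forces in N, time in s.
With the tool pointing down it reaches from about 0.25 to 0.725 m from the base axis. Payload 9.7 kg.
Tool frame: the origin (TCP) lies at the very end of the fingers, on their centre line; the grasp point (between the pads) lies grasp_offset behind it (grasp_offset is the distance from the TCP to the grasp point, in m); z points along the fingers, y is the line along which they close (so a half turn about z gives the same grasp; the last joint's range is limited). The gripper opens to 85 mm and grips with 20 to 120 N. Pads are 22 mm wide; open, the fingers measure 114 mm over their backs; the gripper's body (76 mm by 85 mm) begins 54 mm behind the grasp point. The pads swing forward as they close: fully open they stand 13 mm farther back than shut.
Start: joints at [69.099, 4.979, 10.078, 95.1, 0, 90], TCP at [0.196, 0.514, 0.2] pointing down, gripper open.
Joint ranges: [-179.16, 179.16], [-48.56, 103.87], [-65.8, 70.77], [-126.05, 130.52], [-82.76, 87.17], [-180, 180]. Speed limits (degrees/s): [127.2, 127.2, 147.25, 180, 180, 180].

INTERFACE

Orientations are given as [roll, pitch, yaw] about the fixed x, y, z axes, in that order (R = Rz(yaw) Ry(pitch) Rx(roll)).
In Python, from workcell import get_obs, camera, calibration, job_done, recognise, cut_out, mark_of, grasp_offset gives the robot as it stands.
- The arm moves only by the tool servo_tool, never from a script. Its argument "moves" is a list of rows, each a list of 3 entries, a list of its own where there are three numbers: the turn, a rotation vector about the tool's x, y, z in degrees, then the shift along the tool's x, y, z in m, then the opening in per cent of the stroke, from 0 (shut) to 100 (fully open). In form: [[[ax, ay, az], [x, y, z], claw], ...]. A call has 1 to 12 rows; each row shifts and turns the commanded pose from where the row before left it, along the tool's axes as they then stand; what a row does not reach is not made up. A row lasts 1/10 s, in which the tool goes at most 50 mm and 8.59 degrees, less where a joint would pass 70% of its speed; a pose out of reach is approached as far as the arm can. A call is refused whole if a number of a shift passes 0.05 or a number of a turn 8.59, either way. A call with a gripper value outside its range is refused whole. The fingers move at their own pace and stop on an object; "force" is the grip in N (left out, the last holds). Time passes only in rows, so rows that do not move let the fingers close. It gives the time, the measured TCP pose, the force, the opening and the grip force at its end, in the units of the state.
- get_obs(): the state, without advancing time (a new reading comes with each control period).
- camera(name): name is "side" or "top"; returns (picture, depth): 384x512x3 uint8, red, green, blue; 384x512 float32, m along the optical axis (not along the pixel's ray), 0 where there is no reading.
- calibration(name): a dict with "camera_matrix" (3x3 intrinsics, pixels), "R" (3x3) and "t" (3): a world point X has camera coordinates R X + t. Camera axes: x right, y down, z forward; pixel columns grow to the right and rows downward; lengths in m; the calibration is good to about 2 mm. A picture is of the moment at which its call begins. calibration takes no time and is no camera call.
- job_done(): hands the job in; it is judged then, once.
Trained networks look in the newest picture that a camera, given by its name, has taken for a name from the list of things; names that differ only in an ending like _2 or _b are one class to them, and where a whole thing is asked for, a point or a joint stands for the part that bears it (a point fixed in the world has none). Each returns a list of dicts, best first, with "score" (0 to 1); they miss things now and then, are a little off and sometimes report something else, mostly with a low value. They report only what shows in the picture. A call takes as long as a camera call.
- recognise(name, camera): "xyz" ([x, y, z] in m, in the coordinates of the camera as it stood for that picture, good to about 4 mm: the middle of the surface that is visible of it).
- cut_out(name, camera): "mask" (384x512 bool, what is visible of it).
- mark_of(name, camera): "xyz" ([x, y, z] in m, in the coordinates of the camera as it stood for that picture, good to about 4 mm: a listed point, or the origin of a listed thing).
The state is a dict: "time": time; "q": joint angles; "qd": joint speeds; "joint_efforts": joint torques, N m; "ee_pos": TCP position; "tcp_rot": TCP orientation; "wrist_force": force on the tool from outside, world axes, zero at the start; "torque": the same for the moment, N m; "opening": finger opening in m; "grasp_force": force on a finger pad.
Only numpy, scipy, OpenCV 4.12 (cv2) and the standard library are available. Lean on these libraries where they do the work, as an engineer would, in place of code of your own. Each camera call takes 0.05 s, during which the arm holds its last target. There are 200 camera calls.

TASK

Take the white slide case out of the grey bench stand and slide it fully home into the empty slot of the steel carrier, and let go of it. Then grip the carrier by its black handle bar, lift it straight up out of its tray with both cases in it until its underside is about 10 cm above the bench, and finish the job still holding it there, steady and level. Keep the carrier level throughout and leave the other things on the bench alone.

Things in the scene. Friction and masses are not known exactly. Their poses are not given: they have to be found in the camera images.
- case_center (a point): Centre (28 mm above its lower edge) of the white plastic slide case, a flat closed slab 80 mm long, 56 mm tall and 8 mm thick, about 60 g, standing upright on its long edge in the bench stand; the stand hides its lower 18 mm. x axis: through the 8 mm thickness; y axis: along the 80 mm length; z: up. Turned half round it is the same.
- slot (a point): Where the centre of the case lies when fully home in the carrier's empty slot, 52 mm to the -x side of the handle, 28 mm above the carrier's floor; axes as the carrier's. The case enters from above, its length along y. Two steel end channels (gap 11 mm in x, 84 mm in y) hold the outer 16 mm of each end, to 6 mm above this point plus a 7 mm flared lead-in; the middle is free for fingers.
- handle (a point): Centre of the carrier's handle, a straight black bar 14 mm wide (x), 16 mm tall and 112 mm long along the carrier's y, on two posts 52 mm either side of its centre. It is 88 mm above the carrier's underside and 26 mm above the tops of cases that are home; below it, between the posts, is free space. The loaded carrier balances about it.
- rack: Steel carrier with a dark floor plate, loose, about 0.35 kg (0.25 to 0.5) without cases: floor plate 150 mm (x) by 116 mm (y), 6 mm thick, two upright case slots at 52 mm either side of the handle, overall 96 mm tall. Origin at the centre of its underside, z up. It stands in the tray at the start; its underside is then 5 mm above the bench.
- slot2 (a point): Centre of the carrier's other slot (as slot, but on the +x side of the handle), where the mate case already stands.
- mate_center (a point): Centre of a second, identical slide case that already stands in the carrier's other slot; it stays there. Axes as for the first case.
- tray: Shallow grey plastic tray, fixed to the bench, 190 mm (x) by 150 mm (y), rim 18 mm high, floor and walls 5 mm thick. Origin at the centre of its underside.
- stand: Low grey bench stand, fixed, 60 mm (x) by 100 mm (y): floor 6 mm thick, two ribs along y up to 24 mm above the bench, with a 12 mm wide groove between them in which the case stands loosely. Origin at the centre of its underside.
- jar: Bystander: white jar with a blue cap, 64 mm across, 70 mm tall. Origin at the centre of its underside.
- dish: Bystander: clear plastic covered culture dish, 94 mm across, 18 mm tall. Origin at the centre of its underside.
- slidebox: Bystander: black box, 85 mm by 110 mm, 30 mm tall. Origin at the centre of its underside.

How it is judged:
By the outcome, as a careful person would: the job done as asked, in the order asked, and still so for the second after the job is handed in, while the arm keeps its last pose, push and grip.
It also fails if it takes over 67 s, if anything falls off the work surface, if the arm or the gripper's body presses on something with over 40 N, if the wrist force passes 120 N, or if a joint passes its speed limit or range.

## Working session

There is one attempt and no reset: what is moved stays moved. The work goes in short steps, Python scripts to look and compute and a tool call to move; the robot and the scene stay as the last step left them, time stands still between calls to the robot, and variables do not carry over. Pictures are saved under pics/ and viewed, at most 10 in all, crops included, and the job is handed in when it is done.

Besides the shell and the picture viewer there is one more tool, called after "Emit:" by a JSON object that holds its "op" and its "data", one argument or row to a line. servo_tool: Moves the arm, as the interface text tells. Its arguments: {"type":"object","properties":{"moves":{"type":"array"},"force":{"type":"number"}},"required":["moves"]}

```bash
mkdir -p pics; cat > h.py <<'E'
import numpy as np,cv2
from workcell import *
def w(c,p):
    k=calibration(c);return k["R"].T@(np.array(p)-k["t"])
def pts(c,d,m):
    k=calibration(c);K=k["camera_matrix"];v,u=np.nonzero(m&(d>0));z=d[v,u]
    P=np.stack([(u-K[0,2])/K[0,0]*z,(v-K[1,2])/K[1,1]*z,z],1);return (P-k["t"])@k["R"]
E
python3 - <<'E'
from h import *
s=get_obs();print(s["time"],s["ee_pos"],s["tcp_rot"],s["opening"],grasp_offset)
ims=[]
for c in("top","side"):
    im,d=camera(c);np.savez(c,im=im,d=d);ims.append(im)
    for n in("case_center","slot","handle","mate_center","rack","stand","tray"):
        print(c,n,[(np.round(w(c,r["xyz"]),4),round(r["score"],2)) for r in mark_of(n,c)[:2]])
cv2.imwrite("pics/top.png",ims[0][...,::-1]);cv2.imwrite("pics/side.png",ims[1][...,::-1])
E
```

```text
0.0 [0.19613877 0.51355757 0.19938257] [-1.79925250e+02  1.51982936e-03  1.59095091e+02] 0.08551476494258708 0.0187
top case_center [(array([ 0.5297, -0.2211,  0.0309]), 0.67)]
top slot [(array([0.5331, 0.1613, 0.0437]), 0.98), (array([0.6409, 0.1676, 0.0376]), 0.96)]
top handle [(array([0.5865, 0.1654, 0.0077]), 0.26)]
top mate_center [(array([0.6386, 0.1707, 0.0429]), 0.59)]
top rack [(array([0.587 , 0.1664, 0.0077]), 0.59), (array([0.5412, 0.4586, 0.0042]), 0.41)]
top stand [(array([ 5.325e-01, -2.243e-01, -3.000e-04]), 0.93)]
top tray []
side case_center [(array([ 0.5285, -0.2252,  0.0326]), 0.46)]
side slot [(array([0.639 , 0.168 , 0.0392]), 0.98), (array([0.5331, 0.1631, 0.0388]), 0.61)]
side handle [(array([0.5861, 0.1641, 0.0919]), 0.66)]
side mate_center [(array([0.6392, 0.1632, 0.0387]), 0.67), (array([0.5875, 0.1678, 0.0052]), 0.25)]
side rack [(array([0.5828, 0.1677, 0.0064]), 0.78)]
side stand [(array([ 5.309e-01, -2.213e-01,  1.000e-04]), 0.7)]
side tray [(array([ 0.5784,  0.1643, -0.002 ]), 0.62)]
```

View pics/top.png

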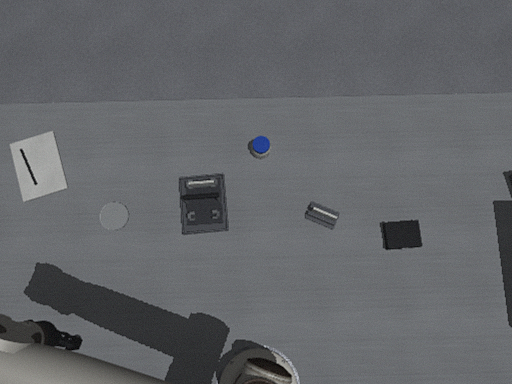

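View pics/side.png

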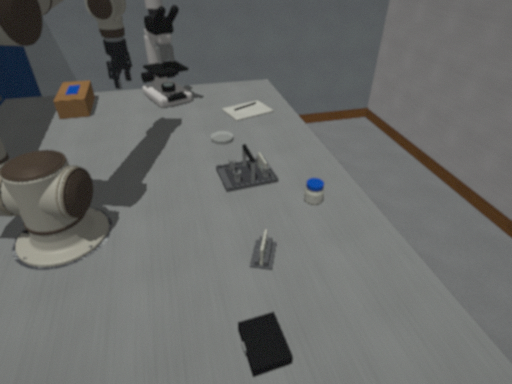

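The top view shows the carrier at (203,205) with its empty slot on the robot side (row 215). The mate is at (201,183), and the stand with the case is at (322,213), turned about 20°. The jar is at (261,147). Next I'll fit the yaws.

```bash
python3 - <<'E'
from h import *
def rect(P):
    r=cv2.minAreaRect(P[:,:2].astype(np.float32)*1000);return np.round(r[0],1),np.round(r[1],1),round(r[2],1)
for c in("top","side"):
    f=np.load(c+".npz");d=f["d"];g=pts(c,d,np.ones_like(d,bool))
    def sel(n,cx,cy,r,z0,z1):
        P=g[(np.hypot(g[:,0]-cx,g[:,1]-cy)<r)&(g[:,2]>z0)&(g[:,2]<z1)]
        if len(P)<5: print(c,n,len(P));return
        q=P[:,:2]-P[:,:2].mean(0);V=np.linalg.svd(q,full_matrices=False)[2][0]
        print(c,n,len(P),rect(P),"med",np.round(np.median(P,0),4),"mid",np.round((P.min(0)+P.max(0))/2,4),"zmax",P[:,2].max().round(3),"pca",round(np.degrees(np.arctan2(V[1],V[0]))%180,1))
    sel("case",.53,-.223,.06,.04,.08)
    sel("stand",.53,-.223,.075,.012,.08)
    sel("mate",.639,.167,.06,.055,.08)
    sel("handle",.586,.166,.075,.083,.12)
    sel("tray",.586,.166,.14,.01,.12)
    for n in("case_center","handle","tray","stand"):
        for r in cut_out(n,c)[:1]:
            P=pts(c,d,r["mask"]);print(c,n,"mask",len(P),round(r["score"],2),rect(P))
    sel("jar",.7,0.02,.12,.03,.1)
E
```

```text
top case 101 (array([ 531.3, -223.2]), array([78.9, 10.5]), 67.0) med [ 0.5312 -0.223   0.0613] mid [ 0.5316 -0.2231  0.0567] zmax 0.073 pca 65.5
top stand 344 (array([ 531.9, -222.2]), array([95.7, 56.8]), 65.4) med [ 0.5291 -0.2212  0.0271] mid [ 0.5354 -0.2212  0.0424] zmax 0.073 pca 64.7
top mate 95 (array([639.7, 167.3]), array([24.5, 99.5]), 0.2) med [0.6371 0.1675 0.068 ] mid [0.6397 0.1673 0.0648] zmax 0.075 pca 92.5
top handle 183 (array([587.2, 164.7]), array([ 16.1, 110.9]), 2.7) med [0.5857 0.1642 0.1021] mid [0.5871 0.1646 0.0981] zmax 0.112 pca 93.0
top tray 1851 (array([585.7, 169. ]), array([265. , 246.2]), 25.8) med [0.5822 0.1653 0.0164] mid [0.5847 0.1693 0.0611] zmax 0.112 pca 1.8
top case_center mask 375 0.61 (array([ 533.3, -220.9]), array([97.6, 61.2]), 64.1)
top handle mask 1338 0.93 (array([585.1, 165.1]), array([147. , 114.3]), 2.6)
top tray mask 1211 0.95 (array([581.6, 168. ]), array([197.7, 159. ]), 3.7)
top stand mask 457 0.58 (array([ 534.6, -221.3]), array([102.7,  64.4]), 66.4)
top jar 331 (array([702.1,  31.4]), array([ 59.7, 220.8]), 43.4) med [ 0.7
[... 548 characters left out ...]
14. , 116.4]), 2.9) med [0.5827 0.1533 0.1008] mid [0.5843 0.1632 0.094 ] zmax 0.105 pca 94.0
side tray 1320 (array([576.9, 165.3]), array([189.9, 157.1]), 4.5) med [0.5815 0.1468 0.0169] mid [0.5774 0.1646 0.0574] zmax 0.105 pca 155.8
side case_center mask 180 0.74 (array([ 537.2, -205. ]), array([125. ,  16.3]), 65.5)
side handle mask 931 0.88 (array([578.4, 199.5]), array([164.8, 206.5]), 12.1)
side tray mask 546 0.89 (array([574.4, 179.9]), array([192.3, 185.2]), 5.0)
side stand mask 553 0.56 (array([ 533.3, -218.1]), array([111.7,  62. ]), 66.6)
side jar 361 (array([716.9,  39.4]), array([ 62.1, 223.2]), 30.8) med [ 0.7496 -0.0424  0.0603] mid [0.7099 0.0334 0.0522] zmax 0.074 pca 124.6
```

Emit:
{"op": "servo_tool", "data": {
  "moves": [
    [[0,0,0],[-0.032,-0.0317,0],100],
    [[0,0,0],[-0.032,-0.0317,0],100],
    [[0,0,0],[-0.032,-0.0317,0],100],
    [[0,0,0],[-0.032,-0.0317,0],100],
    [[0,0,0],[-0.032,-0.0317,0],100],
    [[0,0,0],[-0.032,-0.0317,0],100],
    [[0,0,0],[-0.032,-0.0317,0],100],
    [[0,0,0],[-0.032,-0.0317,0],100],
    [[0,0,0],[-0.032,-0.0317,0],100],
    [[0,0,0],[-0.032,-0.0317,0],100],
    [[0,0,0],[-0.032,-0.0317,0],100],
    [[0,0,0],[-0.032,-0.0317,0],100]
  ]
}}

```text
time: 2.4
ee_pos: [0.4197, 0.0195, 0.2004]
tcp_rot: [180.0, 0.1, 159.1]
wrist_force: [1.0, 0.8, -0.0]
opening: 0.0855
grasp_force: 0.0
```

Emit:
{"op": "servo_tool", "data": {
  "moves": [
    [[0,0,0],[-0.032,-0.0317,0],50],
    [[0,0,0],[-0.032,-0.0317,0],50],
    [[0,0,0],[-0.032,-0.0317,0],50],
    [[0,0,0],[-0.032,-0.0317,0],50],
    [[0,0,0],[-0.032,-0.0317,0],50],
    [[0,0,0],[-0.032,-0.0317,0],50],
    [[0,0,8.5],[0,0,0],50],
    [[0,0,8.5],[0,0,0],50],
    [[0,0,8.5],[0,0,0],50],
    [[0,0,8.5],[0,0,0],50],
    [[0,0,8.5],[0,0,0],50],
    [[0,0,8.5],[0,0,0],50]
  ]
}}

```text
time: 3.6
ee_pos: [0.5308, -0.2248, 0.2]
tcp_rot: [-180.0, -0.0, 107.8]
wrist_force: [0.3, -1.2, 0.8]
opening: 0.043
grasp_force: 0.0
```

Emit:
{"op": "servo_tool", "data": {
  "moves": [
    [[0,0,8.5],[0,0,0],50],
    [[0,0,8.5],[0,0,0],50],
    [[0,0,8.5],[0,0,0],50],
    [[0,0,8.5],[0,0,0],50],
    [[0,0,8.5],[0,0,0],50],
    [[0,0,0],[0,0,0.03],50],
    [[0,0,0],[0,0,0.03],50],
    [[0,0,0],[0,0,0],50]
  ]
}}

```text
time: 4.4
ee_pos: [0.5289, -0.224, 0.1361]
tcp_rot: [-179.6, 0.0, 65.6]
wrist_force: [0.0, -0.6, -0.4]
opening: 0.0426
grasp_force: 0.0
```

```bash
cat >> h.py <<'E'
from scipy.spatial.transform import Rotation as Ro
def go(x,y,z,yaw):
    s=get_obs();R=Ro.from_euler("xyz",s["tcp_rot"],degrees=True);T=Ro.from_euler("xyz",[180,0,yaw],degrees=True)
    print("t",s["time"],"p",np.round(s["ee_pos"],4),"rot",np.round(s["tcp_rot"],2),"open",s["opening"],"F",np.round(s["wrist_force"],1),"g",s["grasp_force"])
    print("shift",np.round(R.inv().apply(np.array([x,y,z])-s["ee_pos"]),4),"turn",np.round((R.inv()*T).as_rotvec(degrees=True),2))
E
python3 - <<'E'
from h import *
go(.5307,-.224,.033,65.3)
E
```

```text
t 4.4 p [ 0.5289 -0.224   0.1361] rot [-1.7964e+02  1.0000e-02  6.5600e+01] open 0.04259128817098036 F [ 0.  -0.6 -0.4] g 0.0
shift [0.0007 0.0023 0.1031] turn [-0.36  0.01  0.3 ]
```

Emit:
{"op": "servo_tool", "data": {
  "moves": [
    [[0,0,0.3],[0.0005,0.002,0.03],50],
    [[0,0,0],[0,0,0.03],50],
    [[0,0,0],[0,0,0.025],50],
    [[0,0,0],[0,0,0.013],50],
    [[0,0,0],[0,0,0.005],50],
    [[0,0,0],[0,0,0],50],
    [[0,0,0],[0,0,0],50]
  ],
  "force": 30
}}

```text
time: 5.1
ee_pos: [0.5336, -0.2255, 0.0387]
tcp_rot: [179.9, -0.0, 65.3]
wrist_force: [-0.5, -0.7, 0.2]
opening: 0.0425
grasp_force: 0.0
```

```bash
python3 - <<'E'
from h import *
go(.5307,-.224,.033,65.3)
im,d=camera("side");k=calibration("side");print(k["R"].round(2).tolist(),k["t"])
cv2.imwrite("pics/s2.png",cv2.resize(im[170:290,200:340,::-1],None,fx=5,fy=5,interpolation=cv2.INTER_CUBIC))
E
```

```text
t 5.1 p [ 0.5336 -0.2255  0.0387] rot [179.88  -0.    65.3 ] open 0.04245419696928992 F [-0.5 -0.7  0.2] g 0.0
shift [ 0.0001 -0.0032  0.0057] turn [ 0.12 -0.   -0.  ]
[[0.96, -0.28, 0.02], [-0.15, -0.57, -0.81], [0.24, 0.77, -0.59]] [-0.57439547  0.13463066  1.00258347]
```

View pics/s2.png

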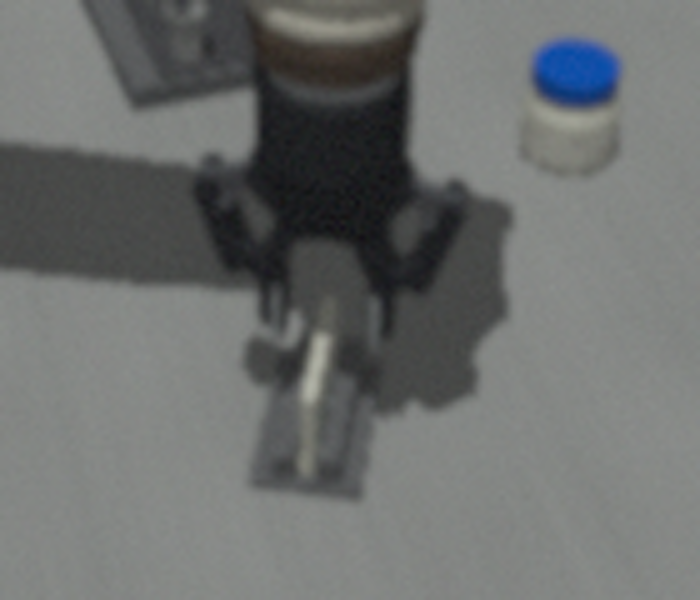

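The fingers straddle the case, whose top edge runs (325,330) to (308,470) between the pads. I'll go 4 mm lower and read the pose again.

Emit:
{"op": "servo_tool", "data": {
  "moves": [
    [[0,0,0],[0,0,0.004],50],
    [[0,0,0],[0,0,0],50]
  ]
}}

```text
time: 5.35
ee_pos: [0.5328, -0.2251, 0.0331]
tcp_rot: [180.0, 0.0, 65.3]
wrist_force: [0.4, 0.6, -0.5]
opening: 0.0428
grasp_force: 0.0
```

Emit:
{"op": "servo_tool", "data": {
  "moves": [
    [[0,0,0],[0,0,0],50]
  ]
}}

```text
time: 5.45
ee_pos: [0.5328, -0.2251, 0.0332]
tcp_rot: [180.0, 0.0, 65.3]
wrist_force: [0.2, 0.5, 1.0]
opening: 0.0425
grasp_force: 0.0
```

Emit:
{"op": "servo_tool", "data": {
  "moves": [
    [[0,0,0],[0,0,0],50]
  ]
}}

```text
time: 5.55
ee_pos: [0.5328, -0.2251, 0.0332]
tcp_rot: [180.0, -0.0, 65.3]
wrist_force: [0.4, -0.1, -0.1]
opening: 0.0425
grasp_force: 0.0
```

Emit:
{"op": "servo_tool", "data": {
  "moves": [
    [[0,0,0],[0,-0.0023,0],50],
    [[0,0,0],[0,0,0],30],
    [[0,0,0],[0,0,0],0],
    [[0,0,0],[0,0,0],0],
    [[0,0,0],[0,0,0],0],
    [[0,0,0],[0,0,0],0],
    [[0,0,0],[0,0,0],0]
  ],
  "force": 25
}}

```text
time: 6.25
ee_pos: [0.5307, -0.2241, 0.0331]
tcp_rot: [-180.0, 0.0, 65.3]
wrist_force: [-0.6, 0.0, -0.2]
opening: -0.0002
grasp_force: 0.0
```

Emit:
{"op": "servo_tool", "data": {
  "moves": [
    [[0,0,0],[0,0,-0.01],0],
    [[0,0,0],[0,0,0],0]
  ],
  "force": 45
}}

```text
time: 6.45
ee_pos: [0.5314, -0.2245, 0.0448]
tcp_rot: [179.9, -0.0, 65.3]
wrist_force: [0.2, -0.5, 0.1]
opening: 0.0
grasp_force: 0.0
```

```bash
python3 - <<'E'
from h import *
im,d=camera("side");im2,_=camera("top")
cv2.imwrite("pics/s3.png",np.hstack([cv2.resize(im[200:290,220:310,::-1],(400,400),interpolation=cv2.INTER_CUBIC),cv2.resize(im2[180:250,290:360,::-1],(400,400),interpolation=cv2.INTER_CUBIC)]))
E
```

```text
(no output)
```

View pics/s3.png

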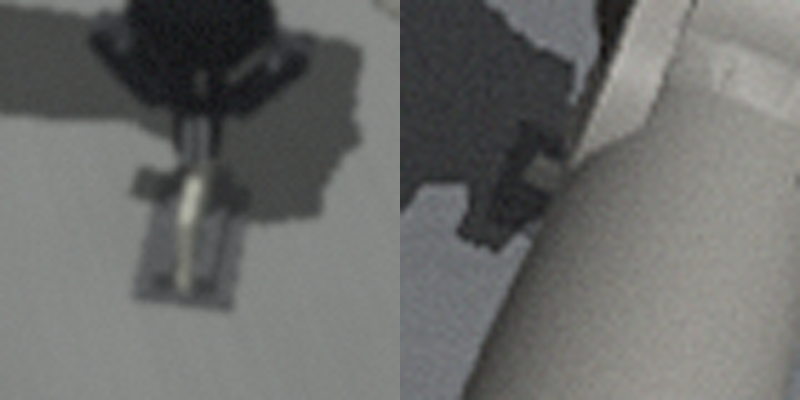

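```bash
python3 - <<'E'
from h import *
c="side";im,d=camera(c);k=calibration(c);s=get_obs();print(s["ee_pos"],s["q"])
def pr(p):
    q=k["R"]@np.array(p)+k["t"];q=k["camera_matrix"]@q;return (q[:2]/q[2]).round(1)
print("tcp px",pr(s["ee_pos"]),"grasp px",pr(s["ee_pos"]+[0,0,.0187]),"case ctr top",pr([.5307,-.224,.062]),"ends",pr([.5307-.0165,-.224-.0365,.062]),pr([.5307+.0165,-.224+.0365,.062]))
g=pts(c,d,np.ones_like(d,bool))
for z in np.arange(.02,.15,.008):
    P=g[(np.hypot(g[:,0]-.53,g[:,1]+.21)<.09)&(g[:,2]>=z)&(g[:,2]<z+.008)]
    if len(P):print(round(z,3),len(P),P[:,:2].min(0).round(3),P[:,:2].max(0).round(3))
E
```

```text
[ 0.53083439 -0.22424065  0.04337804] [-2.29009536e+01  8.34166351e+00 -3.57202283e+00  7.80576109e+01
  4.98367153e-04  9.18051848e+01]
tcp px [263.8 243.9] grasp px [263.9 238.8] case ctr top [263.9 238.8] ends [261.6 249.8] [266.  228.5]
0.02 229 [ 0.497 -0.272] [ 0.566 -0.175]
0.028 17 [ 0.51  -0.262] [ 0.543 -0.205]
0.036 14 [ 0.511 -0.261] [ 0.542 -0.207]
0.044 11 [ 0.511 -0.262] [ 0.541 -0.209]
0.052 14 [ 0.51  -0.263] [ 0.533 -0.227]
0.06 41 [ 0.51 -0.26] [ 0.534 -0.217]
0.076 12 [ 0.517 -0.236] [ 0.538 -0.225]
0.084 23 [ 0.517 -0.236] [ 0.541 -0.225]
0.092 25 [ 0.517 -0.237] [ 0.541 -0.224]
0.1 27 [ 0.516 -0.236] [ 0.54  -0.223]
0.108 28 [ 0.516 -0.238] [ 0.54  -0.218]
0.116 38 [ 0.509 -0.247] [ 0.552 -0.212]
0.124 87 [ 0.494 -0.249] [ 0.56  -0.203]
0.132 85 [ 0.485 -0.252] [ 0.562 -0.2  ]
0.14 80 [ 0.483 -0.255] [ 0.572 -0.198]
0.148 82 [ 0.477 -0.257] [ 0.573 -0.198]
```

The tip depths end near z=0.075 while the reported TCP is at 0.043. The pads therefore shut just above the case, and the true tips are about 30 mm higher than reported. I'll back up, open, go lower in steps and watch the force.

Emit:
{"op": "servo_tool", "data": {
  "moves": [
    [[0,0,0],[0,0,-0.02],50],
    [[0,0,0],[0,0,0],50],
    [[0,0,0],[0,0,0],50],
    [[0,0,0],[0,0,0],50],
    [[0,0,0],[0,0,0.02],50],
    [[0,0,0],[0,0,0.01],50],
    [[0,0,0],[0,0,0.01],50],
    [[0,0,0],[0,0,0.005],50],
    [[0,0,0],[0,0,0],50]
  ],
  "force": 25
}}

```text
time: 7.5
ee_pos: [0.5302, -0.224, 0.0172]
tcp_rot: [-179.9, 0.0, 65.3]
wrist_force: [0.6, 1.1, 1.0]
opening: 0.0423
grasp_force: 0.0
```

```bash
python3 - <<'E'
from h import *
c="side";im,d=camera(c);s=get_obs();print(s["ee_pos"],s["wrist_force"])
g=pts(c,d,np.ones_like(d,bool))
for z in np.arange(.02,.15,.008):
    P=g[(np.hypot(g[:,0]-.53,g[:,1]+.21)<.09)&(g[:,2]>=z)&(g[:,2]<z+.008)]
    if len(P):print(round(z,3),len(P),P[:,:2].min(0).round(3),P[:,:2].max(0).round(3))
cv2.imwrite("pics/s4.png",cv2.resize(im[190:280,210:320,::-1],(770,600),interpolation=cv2.INTER_CUBIC))
E
```

```text
[ 0.53058849 -0.22412526  0.01798009] [ 0.0056868   0.75721897 -0.55584829]
0.02 225 [ 0.498 -0.27 ] [ 0.562 -0.176]
0.028 18 [ 0.511 -0.261] [ 0.543 -0.205]
0.036 12 [ 0.51  -0.262] [ 0.542 -0.207]
0.044 15 [ 0.511 -0.262] [ 0.55  -0.189]
0.052 30 [ 0.498 -0.262] [ 0.555 -0.194]
0.06 96 [ 0.495 -0.261] [ 0.565 -0.19 ]
0.068 27 [ 0.496 -0.244] [ 0.563 -0.206]
0.076 27 [ 0.495 -0.245] [ 0.562 -0.207]
0.084 23 [ 0.495 -0.247] [ 0.559 -0.207]
0.092 41 [ 0.478 -0.255] [ 0.571 -0.211]
0.1 96 [ 0.478 -0.258] [ 0.573 -0.199]
0.108 61 [ 0.473 -0.257] [ 0.578 -0.195]
0.116 67 [ 0.473 -0.259] [ 0.579 -0.195]
0.124 83 [ 0.471 -0.26 ] [ 0.582 -0.204]
0.132 79 [ 0.468 -0.262] [ 0.583 -0.2  ]
0.14 114 [ 0.467 -0.262] [ 0.585 -0.204]
0.148 197 [ 0.464 -0.264] [ 0.594 -0.188]
```

View pics/s4.png

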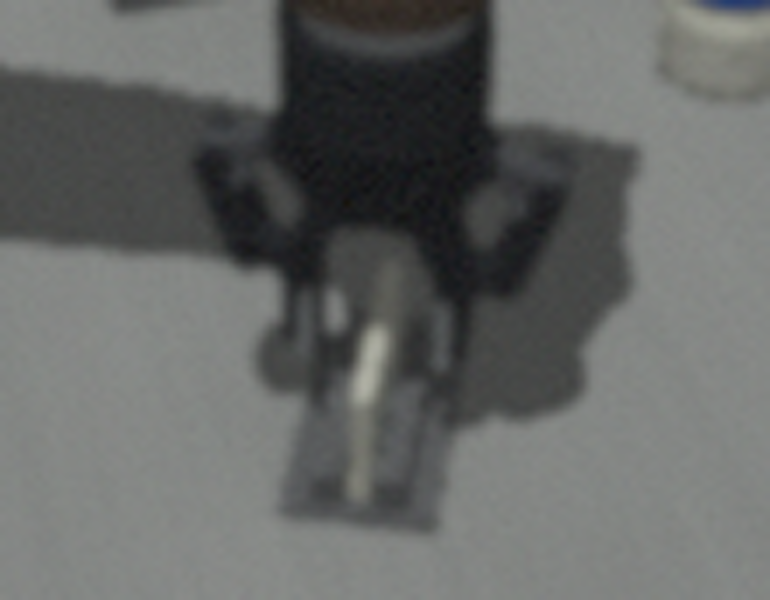

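The tips now flank the case at (320,390) and (455,400) with the case top between them. Depth puts the tips at about z=0.055, which confirms the 30 mm offset. I'll go 15 mm lower and grip.

Emit:
{"op": "servo_tool", "data": {
  "moves": [
    [[0,0,0],[0,0,0.008],50],
    [[0,0,0],[0,0,0.006],50],
    [[0,0,0],[0,0,0],50],
    [[0,0,0],[0,0,0],25],
    [[0,0,0],[0,0,0],0],
    [[0,0,0],[0,0,0],0],
    [[0,0,0],[0,0,0],0],
    [[0,0,0],[0,0,0],0]
  ],
  "force": 25
}}

```text
time: 8.35
ee_pos: [0.5309, -0.2242, 0.0044]
tcp_rot: [180.0, 0.0, 65.3]
wrist_force: [-0.3, -0.2, 2.3]
opening: 0.0073
grasp_force: 28.3
```

Emit:
{"op": "servo_tool", "data": {
  "moves": [
    [[0,0,0],[0,0,0],0],
    [[0,0,0],[0,0,-0.004],0],
    [[0,0,0],[0,0,-0.01],0],
    [[0,0,0],[0,0,-0.02],0],
    [[0,0,0],[0,0,-0.03],0],
    [[0,0,0],[0,0,-0.03],0],
    [[0,0,0],[0,0,-0.01],0],
    [[0,0,0],[0,0,0],0]
  ],
  "force": 45
}}

```text
time: 9.15
ee_pos: [0.5316, -0.2245, 0.1099]
tcp_rot: [179.8, -0.0, 65.3]
wrist_force: [0.0, 1.3, -0.8]
opening: 0.0071
grasp_force: 46.9
```

```bash
python3 - <<'E'
from h import *
go(.534,.1615,.103,93)
E
```

```text
t 9.15 p [ 0.5316 -0.2245  0.1099] rot [ 1.7982e+02 -1.0000e-02  6.5300e+01] open 0.007068985409495342 F [ 0.   1.3 -0.8] g 46.931880712509155
shift [ 0.3517 -0.1591  0.0065] turn [  0.17   0.04 -27.7 ]
```

Emit:
{"op": "servo_tool", "data": {
  "moves": [
    [[0,0,0],[0.03,-0.0135,0],0],
    [[0,0,0],[0.036,-0.0163,0],0],
    [[0,0,0],[0.036,-0.0163,0],0],
    [[0,0,0],[0.036,-0.0163,0],0],
    [[0,0,0],[0.036,-0.0163,0],0],
    [[0,0,0],[0.036,-0.0163,0],0],
    [[0,0,0],[0.036,-0.0163,0],0],
    [[0,0,0],[0.036,-0.0163,0],0],
    [[0,0,0],[0.036,-0.0163,0],0],
    [[0,0,0],[0.0337,-0.0152,0],0]
  ]
}}

```text
time: 10.15
ee_pos: [0.5321, 0.1634, 0.1063]
tcp_rot: [-179.9, 0.1, 65.3]
wrist_force: [0.9, -1.5, -1.2]
opening: 0.007
grasp_force: 46.9
```

Emit:
{"op": "servo_tool", "data": {
  "moves": [
    [[0,0,-6.9],[0,0,0],0],
    [[0,0,-6.9],[0,0,0],0],
    [[0,0,-6.9],[0,0,0],0],
    [[0,0,-7.0],[0,0,0],0],
    [[0,0,0],[0,0,0],0],
    [[0,0,0],[0,0,0],0],
    [[0,0,0],[0,0,0],0]
  ]
}}

```text
time: 10.85
ee_pos: [0.5329, 0.1617, 0.1074]
tcp_rot: [-180.0, 0.0, 92.8]
wrist_force: [0.8, -0.2, 0.1]
opening: 0.0072
grasp_force: 46.8
```

```bash
python3 - <<'E'
from h import *
go(.534,.1615,.103,93)
ims=[]
def rect(P):
    r=cv2.minAreaRect(P[:,:2].astype(np.float32)*1000);return np.round(r[0],1),np.round(r[1],1),round(r[2],1)
for c in("side","top"):
    im,d=camera(c);ims.append(im)
    for n in("case_center","slot"):
        print(c,n,[(np.round(w(c,r["xyz"]),4),round(r["score"],2)) for r in mark_of(n,c)[:3]])
    for r in cut_out("case_center",c)[:2]:
        P=pts(c,d,r["mask"]);P=P[P[:,2]>.085]
        if len(P)>8:print(c,len(P),rect(P),P.min(0).round(4),P.max(0).round(4))
    g=pts(c,d,np.ones_like(d,bool))
    for n,a in(("channels",(.534,.1615,.06,.035,.06)),):
        P=g[(np.hypot(g[:,0]-a[0],g[:,1]-a[1])<a[2])&(g[:,2]>a[3])&(g[:,2]<a[4])&(abs(g[:,0]-.534)<.03)]
        for sg in(-1,1):
            Q=P[sg*(P[:,1]-.1615)>.015]
            if len(Q):print(c,n,sg,len(Q),np.median(Q,0).round(4),Q.min(0).round(4),Q.max(0).round(4))
cv2.imwrite("pics/s5.png",np.hstack([cv2.resize(ims[0][125:205,205:285,::-1],(400,400),interpolation=cv2.INTER_CUBIC),cv2.resize(ims[1][160:240,165:245,::-1],(400,400),interpolation=cv2.INTER_CUBIC)]))
E
```

```text
t 10.85 p [0.5329 0.1617 0.1074] rot [-1.7995e+02  1.0000e-02  9.2840e+01] open 0.0072180859182611095 F [ 0.8 -0.2  0.1] g 46.83891713619232
shift [-0.0003  0.0011  0.0044] turn [-0.05  0.01 -0.16]
side case_center [(array([0.5299, 0.1592, 0.136 ]), 0.64)]
side slot [(array([0.5312, 0.1622, 0.0392]), 0.79), (array([0.6358, 0.1666, 0.0367]), 0.69)]
side channels -1 39 [0.5359 0.1196 0.0478] [0.5219 0.1102 0.0356] [0.5485 0.1346 0.0551]
side channels 1 39 [0.5333 0.1995 0.0482] [0.5185 0.1882 0.0351] [0.5443 0.2144 0.0544]
top case_center []
top slot [(array([0.5369, 0.162 , 0.0432]), 0.93), (array([0.6448, 0.1656, 0.0397]), 0.81)]
top channels -1 28 [0.5395 0.1188 0.0504] [0.5243 0.1123 0.0358] [0.551  0.132  0.0579]
```

View pics/s5.png

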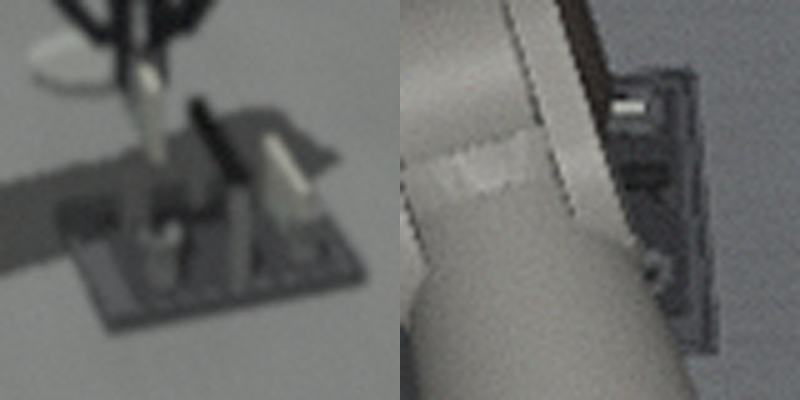

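The case hangs over the empty slot on the left of the carrier, with its lower end at crop (155,155) and the near channel at (165,240). Next I'll measure the held case in the same camera, so it can be compared with the slot there.

```bash
python3 - <<'E'
from h import *
c="side";im,d=camera(c);go(.533,.161,.103,93.2)
print([(np.round(w(c,r["xyz"]),4),round(r["score"],2)) for r in mark_of("case_center",c)[:3]])
g=pts(c,d,np.ones_like(d,bool))
col=im[d>0].astype(int)
near=(np.hypot(g[:,0]-.533,g[:,1]-.161)<.055)
for lo,hi in((.103,.118),(.118,.133),(.133,.15),(.15,.165)):
    m=near&(g[:,2]>lo)&(g[:,2]<hi)&(col.min(1)>110)
    P=g[m]
    if len(P)>4:
        r=cv2.minAreaRect(P[:,:2].astype(np.float32)*1000)
        print(lo,len(P),np.round(r[0],1),np.round(r[1],1),round(r[2],1),P.min(0).round(4),P.max(0).round(4))
m=near&(g[:,2]>.08);print(g[m][:,2].min(),m.sum())
E
```

```text
t 11.3 p [0.5331 0.1619 0.1081] rot [180.     0.    92.99] open 0.007488378815135642 F [ 0.6  1.1 -0.2] g 46.83854699134827
shift [-0.0009 -0.0002  0.0051] turn [ 0.    0.   -0.21]
[(array([0.5309, 0.1613, 0.1352]), 0.47)]
0.15 11 [531.7 133.4] [ 5.9 27.9] 19.0 [0.5299 0.1206 0.1514] [0.5382 0.1475 0.1648]
0.0889474578450767 3359
```

```bash
python3 - <<'E'
from h import *
c="side";im,d=camera(c)
g=pts(c,d,np.ones_like(d,bool));col=im[d>0].astype(int).min(1)
near=(abs(g[:,0]-.533)<.03)&(abs(g[:,1]-.161)<.06)
for lo in np.arange(.09,.17,.01):
    m=near&(g[:,2]>lo)&(g[:,2]<lo+.01)
    P=g[m]
    if len(P)>2:
        e=P[P[:,1]<.128]
        print(round(lo,2),len(P),P.min(0).round(4)[:2],P.max(0).round(4)[:2],np.median(col[m]),"end",len(e),e.min(0).round(4)[:2] if len(e) else 0,e.max(0).round(4)[:2] if len(e) else 0)
E
```

```text
0.11 17 [0.527  0.1212] [0.5375 0.1943] 99.0 end 5 [0.5305 0.1212] [0.5375 0.1257]
0.12 16 [0.5268 0.1182] [0.5372 0.187 ] 97.0 end 6 [0.5308 0.1182] [0.5372 0.1245]
0.13 14 [0.5283 0.1203] [0.5378 0.1625] 100.5 end 7 [0.5309 0.1203] [0.5378 0.1255]
0.14 19 [0.5223 0.1206] [0.5456 0.1621] 99.0 end 8 [0.5307 0.1206] [0.5375 0.1253]
0.15 35 [0.5157 0.1203] [0.5491 0.1649] 90.0 end 9 [0.5313 0.1203] [0.5383 0.1251]
0.16 46 [0.5153 0.121 ] [0.5494 0.1859] 106.0 end 7 [0.5311 0.121 ] [0.5379 0.1271]
0.17 28 [0.5159 0.148 ] [0.5491 0.1745] 54.5 end 0 0 0
```

Emit:
{"op": "servo_tool", "data": {
  "moves": [
    [[0,0,-0.2],[0.0007,0.0008,0.02],0],
    [[0,0,0],[0,0,0.02],0],
    [[0,0,0],[0,0,0.01],0],
    [[0,0,0],[0,0,0.004],0],
    [[0,0,0],[0,0,0.003],0],
    [[0,0,0],[0,0,0.003],0],
    [[0,0,0],[0,0,0.003],0]
  ]
}}

```text
time: 12.1
ee_pos: [0.5343, 0.1627, 0.0456]
tcp_rot: [179.9, -0.0, 93.2]
wrist_force: [0.8, 0.7, -1.4]
opening: 0.0074
grasp_force: 46.9
```

Emit:
{"op": "servo_tool", "data": {
  "moves": [
    [[0,0,0],[0,0,0.002],0],
    [[0,0,0],[0,0,0.002],0],
    [[0,0,0],[0,0,0.002],0]
  ]
}}

```text
time: 12.4
ee_pos: [0.534, 0.1626, 0.0391]
tcp_rot: [180.0, -0.0, 93.2]
wrist_force: [-0.1, 0.8, -1.6]
opening: 0.0068
grasp_force: 46.9
```

Emit:
{"op": "servo_tool", "data": {
  "moves": [
    [[0,0,0],[0,0,0.005],0],
    [[0,0,0],[0,0,0.005],0],
    [[0,0,0],[0,0,0.005],0],
    [[0,0,0],[0,0,0.004],0]
  ]
}}

```text
time: 12.8
ee_pos: [0.5337, 0.1625, 0.0194]
tcp_rot: [-180.0, 0.0, 93.2]
wrist_force: [0.1, -0.5, -0.8]
opening: 0.0072
grasp_force: 46.9
```

Emit:
{"op": "servo_tool", "data": {
  "moves": [
    [[0,0,0],[0,0,0.003],0],
    [[0,0,0],[0,0,0.002],0],
    [[0,0,0],[0,0,0.002],0],
    [[0,0,0],[0,0,0.001],0],
    [[0,0,0],[0,0,0],0]
  ]
}}

```text
time: 13.3
ee_pos: [0.5339, 0.1626, 0.012]
tcp_rot: [-180.0, 0.0, 93.2]
wrist_force: [0.7, 0.1, -0.3]
opening: 0.0072
grasp_force: 46.9
```

Touch down gently, watching for the floor.

Emit:
{"op": "servo_tool", "data": {
  "moves": [
    [[0,0,0],[0,0,0.001],0],
    [[0,0,0],[0,0,0.001],0],
    [[0,0,0],[0,0,0],0]
  ]
}}

```text
time: 13.6
ee_pos: [0.5338, 0.1626, 0.01]
tcp_rot: [-180.0, 0.0, 93.2]
wrist_force: [-0.4, -0.2, -1.4]
opening: 0.0071
grasp_force: 46.9
```

Emit:
{"op": "servo_tool", "data": {
  "moves": [
    [[0,0,0],[0,0,0.001],0],
    [[0,0,0],[0,0,0],0]
  ]
}}

```text
time: 13.8
ee_pos: [0.5341, 0.1626, 0.0095]
tcp_rot: [180.0, -0.0, 93.2]
wrist_force: [0.4, -0.5, 2.6]
opening: 0.0073
grasp_force: 47.3
```

Emit:
{"op": "servo_tool", "data": {
  "moves": [
    [[0,0,0],[0,0,0.001],0],
    [[0,0,0],[0,0,0],0]
  ]
}}

```text
time: 14.0
ee_pos: [0.5342, 0.1627, 0.0095]
tcp_rot: [179.9, -0.0, 93.2]
wrist_force: [-4.6, -1.3, 10.3]
opening: 0.007
grasp_force: 48.6
```

Emit:
{"op": "servo_tool", "data": {
  "moves": [
    [[0,0,0],[0,0,0],20],
    [[0,0,0],[0,0,0],30],
    [[0,0,0],[0,0,0],30],
    [[0,0,0],[0,0,0],30],
    [[0,0,0],[0,0,-0.01],30],
    [[0,0,0],[0,0,-0.02],30],
    [[0,0,0],[0,0,-0.03],30],
    [[0,0,0],[0,0,-0.03],30],
    [[0,0,0],[0,0,-0.03],50],
    [[0,0,0],[0,0,0],50]
  ]
}}

```text
time: 15.0
ee_pos: [0.536, 0.1632, 0.1331]
tcp_rot: [179.6, -0.1, 93.2]
wrist_force: [-0.5, -0.2, -0.0]
opening: 0.0428
grasp_force: 0.0
```

```bash
python3 - <<'E'
from h import *
c="side";im,d=camera(c)
for n in("case_center","handle"):print(n,[(np.round(w(c,r["xyz"]),4),round(r["score"],2)) for r in mark_of(n,c)[:3]])
g=pts(c,d,np.ones_like(d,bool))
def bar(n,cx,cy,hx,z0,z1):
    P=g[(abs(g[:,0]-cx)<hx)&(abs(g[:,1]-cy)<.07)&(g[:,2]>z0)&(g[:,2]<z1)]
    r=cv2.minAreaRect(P[:,:2].astype(np.float32)*1000);print(n,len(P),np.round(r[0],1),np.round(r[1],1),round(r[2],1),"zmax",P[:,2].max().round(4))
bar("case",.534,.162,.02,.057,.09);bar("mate",.637,.166,.02,.057,.09);bar("handle",.585,.164,.02,.085,.11)
go(.5855,.164,.15,93.2)
cv2.imwrite("pics/s6.png",cv2.resize(im[125:205,205:285,::-1],(500,500),interpolation=cv2.INTER_CUBIC))
E
```

```text
case_center [(array([0.536 , 0.1643, 0.0377]), 0.51)]
handle [(array([0.5905, 0.1679, 0.0903]), 0.59)]
case 46 [537.6 158.9] [ 8.4 80.2] 2.7 zmax 0.0705
mate 52 [641.9 167. ] [ 9.4 79.1] 2.6 zmax 0.0713
handle 104 [589.8 161.4] [ 14.9 108.9] 3.6 zmax 0.1046
t 15.15 p [0.5339 0.1626 0.1278] rot [180.    0.   93.2] open 0.042603794953136986 F [-0.4  0.2 -1. ] g 0.0
shift [-0.0015  0.0516 -0.0222] turn [ 0.  0. -0.]
```

View pics/s6.png

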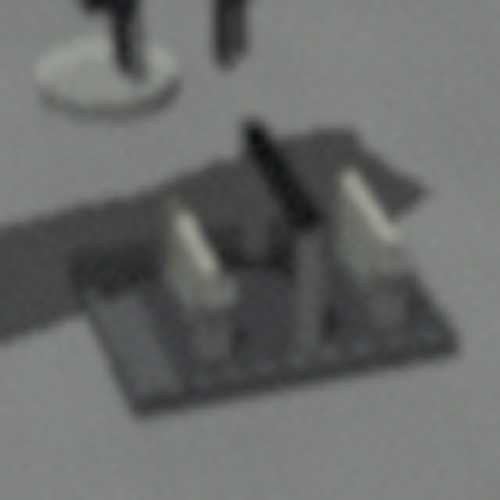

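The case stands home, its top at (195,240) level with the mate's. The carrier slid about 5 mm in +x, still inside its tray. The handle is now at about (0.590, 0.1635), so I'll grip it there.

Emit:
{"op": "servo_tool", "data": {
  "moves": [
    [[0,0,0],[-0.001,0.028,0],50],
    [[0,0,0],[-0.0013,0.0286,0],50],
    [[0,0,0],[0,0,0],50],
    [[0,0,0],[0,0,0.03],50],
    [[0,0,0],[0,0,0.02],50],
    [[0,0,0],[0,0,0.015],50],
    [[0,0,0],[0,0,0.01],50],
    [[0,0,0],[0,0,0.008],50],
    [[0,0,0],[0,0,0],50],
    [[0,0,0],[0,0,0],50]
  ]
}}

```text
time: 16.15
ee_pos: [0.5908, 0.1635, 0.0458]
tcp_rot: [180.0, -0.0, 93.2]
wrist_force: [0.3, 0.1, 0.6]
opening: 0.0429
grasp_force: 0.0
```

```bash
python3 - <<'E'
from h import *
go(.5905,.1635,.044,93.2)
c="side";im,d=camera(c);g=pts(c,d,np.ones_like(d,bool))
for z in np.arange(.06,.15,.01):
    P=g[(abs(g[:,0]-.59)<.045)&(abs(g[:,1]-.164)<.03)&(g[:,2]>=z)&(g[:,2]<z+.01)]
    if len(P):print(round(z,3),len(P),P[:,:2].min(0).round(3),P[:,:2].max(0).round(3))
cv2.imwrite("pics/s7.png",cv2.resize(im[125:205,205:285,::-1],(500,500),interpolation=cv2.INTER_CUBIC))
E
```

```text
t 16.15 p [0.5908 0.1635 0.0458] rot [ 1.7995e+02 -1.0000e-02  9.3200e+01] open 0.04288687379777628 F [0.3 0.1 0.6] g 0.0
shift [-0.     -0.0003  0.0018] turn [ 0.05 -0.01  0.  ]
0.07 1 [0.612 0.16 ] [0.612 0.16 ]
0.08 18 [0.563 0.15 ] [0.623 0.174]
0.09 36 [0.556 0.135] [0.624 0.189]
0.1 59 [0.555 0.135] [0.623 0.193]
0.11 25 [0.556 0.147] [0.621 0.175]
0.12 30 [0.546 0.146] [0.634 0.175]
0.13 51 [0.547 0.147] [0.635 0.175]
0.14 32 [0.558 0.144] [0.634 0.182]
```

View pics/s7.png

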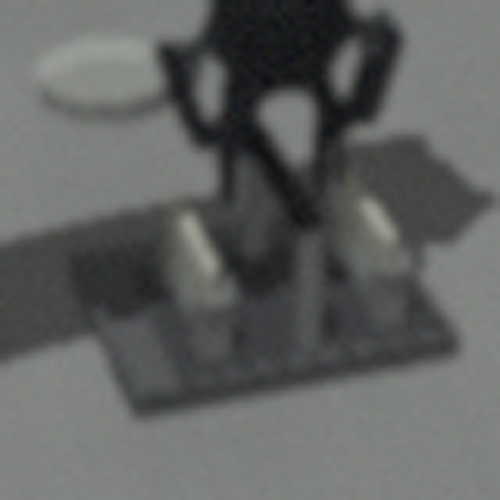

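The fingers straddle the bar at (230,190) and (320,185), midway along it. I'll close, firm up, then lift.

Emit:
{"op": "servo_tool", "data": {
  "moves": [
    [[0,0,0],[0,0,0.001],30],
    [[0,0,0],[0,0,0],0],
    [[0,0,0],[0,0,0],0],
    [[0,0,0],[0,0,0],0],
    [[0,0,0],[0,0,0],0]
  ],
  "force": 30
}}

```text
time: 16.7
ee_pos: [0.5908, 0.1635, 0.0446]
tcp_rot: [179.9, -0.0, 93.2]
wrist_force: [-0.0, -0.2, 4.3]
opening: 0.0133
grasp_force: 30.8
```

Emit:
{"op": "servo_tool", "data": {
  "moves": [
    [[0,0,0],[0,0,0],0],
    [[0,0,0],[0,0,0],0],
    [[0,0,0],[0,0,0],0]
  ],
  "force": 100
}}

```text
time: 17.0
ee_pos: [0.591, 0.1636, 0.0448]
tcp_rot: [179.9, -0.0, 93.2]
wrist_force: [0.3, 0.1, 5.6]
opening: 0.012
grasp_force: 98.7
```

Emit:
{"op": "servo_tool", "data": {
  "moves": [
    [[0,0,0],[0,0,-0.002],0],
    [[0,0,0],[0,0,-0.003],0],
    [[0,0,0],[0,0,-0.005],0],
    [[0,0,0],[0,0,0],0]
  ]
}}

```text
time: 17.4
ee_pos: [0.5906, 0.1635, 0.0545]
tcp_rot: [180.0, -0.0, 93.2]
wrist_force: [0.7, -0.2, -4.9]
opening: 0.0123
grasp_force: 97.6
```

Emit:
{"op": "servo_tool", "data": {
  "moves": [
    [[0,0,0],[0,0,-0.005],0],
    [[0,0,0],[0,0,-0.008],0],
    [[0,0,0],[0,0,-0.01],0],
    [[0,0,0],[0,0,-0.01],0],
    [[0,0,0],[0,0,-0.01],0],
    [[0,0,0],[0,0,-0.01],0],
    [[0,0,0],[0,0,-0.01],0],
    [[0,0,0],[0,0,-0.01],0],
    [[0,0,0],[0,0,-0.007],0],
    [[0,0,0],[0,0,-0.004],0],
    [[0,0,0],[0,0,-0.001],0],
    [[0,0,0],[0,0,0],0]
  ]
}}

```text
time: 18.6
ee_pos: [0.5904, 0.1634, 0.1389]
tcp_rot: [-180.0, 0.0, 93.2]
wrist_force: [-0.1, 0.8, -5.0]
opening: 0.012
grasp_force: 97.7
```

Emit:
{"op": "servo_tool", "data": {
  "moves": [
    [[0,0,0],[0,0,0],0],
    [[0,0,0],[0,0,0],0],
    [[0,0,0],[0,0,0],0],
    [[0,0,0],[0,0,0],0],
    [[0,0,0],[0,0,0],0]
  ]
}}

```text
time: 19.1
ee_pos: [0.5905, 0.1634, 0.139]
tcp_rot: [-180.0, 0.0, 93.2]
wrist_force: [0.3, 0.8, -4.9]
opening: 0.0121
grasp_force: 97.7
```

```bash
python3 - <<'E'
from h import *
c="side";im,d=camera(c);go(.5905,.1635,.14,93.2)
print([(np.round(w(c,r["xyz"]),4),round(r["score"],2)) for n in("rack","handle","case_center") for r in mark_of(n,c)[:2]])
g=pts(c,d,np.ones_like(d,bool))
P=g[(abs(g[:,0]-.59)<.1)&(abs(g[:,1]-.164)<.08)&(g[:,2]>.095)&(g[:,2]<.115)]
A=np.c_[P[:,:2]-[.59,.164],np.ones(len(P))];
f=np.ones(len(P),bool)
for _ in range(6):
    x=np.linalg.lstsq(A[f],P[f,2],rcond=None)[0];f=abs(A@x-P[:,2])<.003
print("floor plane",f.sum(),np.degrees(x[:2]).round(2),x[2])
for n,cx in(("case",.538),("mate",.642)):
    Q=g[(abs(g[:,0]-cx)<.015)&(abs(g[:,1]-.164)<.05)&(g[:,2]>.13)&(g[:,2]<.185)];
    near=Q[Q[:,1]<.14];far=Q[Q[:,1]>.17];print(n,len(Q),near[:,2].max() if len(near) else 0,far[:,2].max() if len(far) else 0)
cv2.imwrite("pics/s8.png",cv2.resize(im[90:210,200:320,::-1],(600,600),interpolation=cv2.INTER_CUBIC))
E
```

```text
t 19.15 p [0.5905 0.1635 0.1391] rot [180.    0.   93.2] open 0.01203736179351967 F [-0.6  0.  -5.6] g 97.72819876670837
shift [ 0.     -0.     -0.0009] turn [0. 0. 0.]
[(array([0.5925, 0.1662, 0.0986]), 0.67), (array([0.5909, 0.1649, 0.1832]), 0.48), (array([0.5906, 0.1649, 0.1841]), 0.63), (array([0.5355, 0.1617, 0.1336]), 0.46)]
floor plane 480 [-0.    0.18] 0.10640236155966806
case 134 0.16437100182775657 0.16369791203557632
mate 131 0.1656008258478788 0.16399268457456642
```

View pics/s8.png

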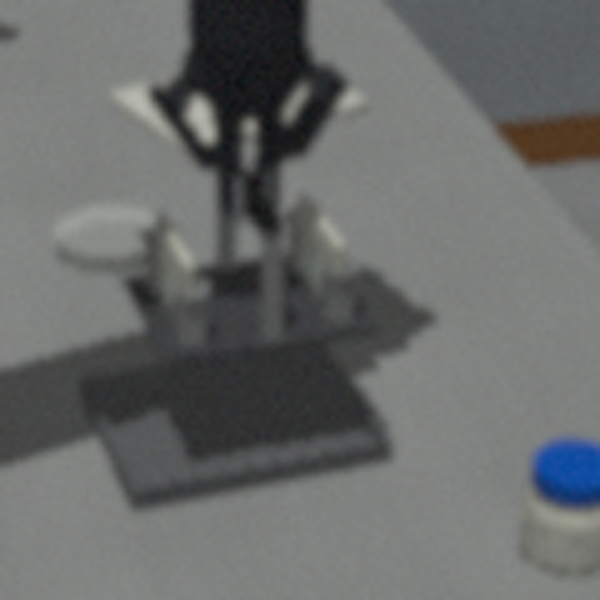

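The carrier hangs clear of its tray (tray at (235,430)) with both cases at (175,270) and (320,240). Its floor top is at 0.106 m, so the underside is at about 0.100 m, level within 0.2°. I'm handing it in.

```bash
python3 -c "
from workcell import job_done
print(job_done())"
```

```text
the job is handed in; nothing more can be done
None
```

The white case is fully home in the carrier's empty slot, and the arm is holding the loaded carrier level with its underside about 10 cm above the bench. The first grip closed just above the case, and the carrier slid about 5 mm in its tray during the insertion; I've handed the job in (about 19 s of 67 s used).

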